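# File a shaker in the sizing rack and count it in

## Task

The shaker standing on the square check-in mat has to be filed in the sloping sizing rack: put it base first, fully home, into the one hole that matches its diameter, and let go of it. Then count it in: press the roller lever of the tally counter down just until it clicks, without overtravel, and let it spring back. Leave the other two shakers and all other goods where they stand.

Things in the scene. Friction and masses are not known exactly. Their poses are not given: they have to be found in the camera images.
- rack: fixed rack on a stand (110 x 400 mm): plywood block, 90 mm up the slope, 355 along the row, 80 thick, its top face leaning 25 degrees towards the robot, with a row of five empty graded round holes for 38, 44, 50, 56, 62 mm shakers. Origin: on the table below it; y along the row to the narrowest hole, z up. The mouths lie 156 mm above the table, the top edge 176 mm.
- hole1 (a point): centre of the mouth of hole 1 of the rack (the narrowest, at the rack's +y end), for a 38 mm shaker: the hole is 39.5 mm wide, round, blind, 70 mm deep measured along its axis, its edge sharp: a shaker a few mm off centre bears on the rim. z: the hole's axis, pointing out of the hole, leaning 25 degrees from vertical towards the rack's front (-x of the rack); y: along the row; x: up the sloping face.
- hole2 (a point): centre of the mouth of hole 2 of the rack (in order of size), for a 44 mm shaker: the hole is 45.5 mm wide, round, blind, 70 mm deep measured along its axis, its edge sharp: a shaker a few mm off centre bears on the rim. z: the hole's axis, pointing out of the hole, leaning 25 degrees from vertical towards the rack's front (-x of the rack); y: along the row; x: up the sloping face.
- hole3 (a point): centre of the mouth of hole 3 of the rack (in order of size), for a 50 mm shaker: the hole is 51.5 mm wide, round, blind, 70 mm deep measured along its axis, its edge sharp: a shaker a few mm off centre bears on the rim. z: the hole's axis, pointing out of the hole, leaning 25 degrees from vertical towards the rack's front (-x of the rack); y: along the row; x: up the sloping face.
- hole4 (a point): centre of the mouth of hole 4 of the rack (in order of size), for a 56 mm shaker: the hole is 57.5 mm wide, round, blind, 70 mm deep measured along its axis, its edge sharp: a shaker a few mm off centre bears on the rim. z: the hole's axis, pointing out of the hole, leaning 25 degrees from vertical towards the rack's front (-x of the rack); y: along the row; x: up the sloping face.
- hole5 (a point): centre of the mouth of hole 5 of the rack (the widest, at the rack's -y end), for a 62 mm shaker: the hole is 63.5 mm wide, round, blind, 70 mm deep measured along its axis, its edge sharp: a shaker a few mm off centre bears on the rim. z: the hole's axis, pointing out of the hole, leaning 25 degrees from vertical towards the rack's front (-x of the rack); y: along the row; x: up the sloping face.
- shaker_a: plain terracotta-coloured round shaker with a white cap, free standing upright at the start, body diameter 44 mm (straight up to 98 mm height, foot edge bevelled 1 mm only), then a shoulder up to 107 mm, then a straight cap 36 mm in diameter from 107 to 145 mm height; about 0.2 kg, centre of mass about 60 mm up. Origin: centre of the underside; z along its axis towards the cap. It fits hole 2 of the rack. One of the three shakers (chance decides which) stands on the mat.
- shaker_b: plain terracotta-coloured round shaker with a white cap, free standing upright at the start, body diameter 50 mm (straight up to 98 mm height, foot edge bevelled 1 mm only), then a shoulder up to 107 mm, then a straight cap 36 mm in diameter from 107 to 145 mm height; about 0.2 kg, centre of mass about 60 mm up. Origin: centre of the underside; z along its axis towards the cap. It fits hole 3 of the rack. One of the three shakers (chance decides which) stands on the mat.
- shaker_c: plain terracotta-coloured round shaker with a white cap, free standing upright at the start, body diameter 56 mm (straight up to 98 mm height, foot edge bevelled 1 mm only), then a shoulder up to 107 mm, then a straight cap 36 mm in diameter from 107 to 145 mm height; about 0.2 kg, centre of mass about 60 mm up. Origin: centre of the underside; z along its axis towards the cap. It fits hole 4 of the rack. One of the three shakers (chance decides which) stands on the mat.
- mat: square black rubber check-in mat, 120 x 120 mm, 1 mm thick, lying on the table; a shaker standing on it still stands at table height (z = 0). Origin: its centre. Exactly one shaker stands on it, within 10 mm of the centre; the other two are over 150 mm from it.
- counter: fixed tally counter: grey box 100 mm (x, from 10 mm in front of its origin to 90 mm behind it) x 85 mm (y) x 85 mm high, with a bracket on its top that carries the roller lever. Origin: on the table below the lever's hinge; x away from the roller, z up.
- roller (a point): centre of the black roller, 26 mm in diameter and 22 mm wide, at the free end of the switch lever, in front of the box; 110 mm above the table at rest, with nothing under it. It is pressed straight down.
- lever (a joint): roller lever of the counter's switch, angle in rad, 0 at rest, growing as the roller is pressed down; the hinge is level, 75 mm behind the roller's centre, and springs back by itself. It clicks at 0.25 rad (roller 19 mm down, about 4.8 N on it); beyond 0.35 rad (26 mm down, about 6.4 N) it is overtravelled and harmed. At rest the spring pushes with about 1.3 N. The click cannot be felt as a jump of force: the force grows evenly.
- tin: low food tin, 80 mm in diameter, 36 mm high, a bystander between the mat and the other shakers. Origin: centre of the underside.
- sugar1: paper bag of sugar, stiff block 65 x 95 x 150 mm, a bystander to the right of the rack. Origin: centre of the underside.
- honey: amber jar with a yellow cap, 68 mm in diameter, 150 mm high, a bystander to the left of the rack. Origin: centre of the underside.
- tin2: food can, 74 mm in diameter, 110 mm high, a bystander to the right of the mat. Origin: centre of the underside.

How it is judged:
On the way, in this order (a step that is already met when the one before it is completed fails the run):
1. the shaker from the mat is fully home in the hole of its diameter and let go (((z of shaker_a in the frame of hole2 between -0.076 and -0.064 m and x of shaker_a in the frame of hole2 between -0.006 and 0.006 m and y of shaker_a in the frame of hole2 between -0.006 and 0.006 m and angle between the z axis of shaker_a and the z axis of hole2, either way round below 0.08 rad and contact force between the fingers and shaker_a below 0.3 N and linear speed of shaker_a below 0.02 m/s and distance of each of shaker_b, shaker_c from where it was at the start of the episode below 0.03 m and angle between each of shaker_b, shaker_c's own z axis and vertical below 0.1 rad and horizontal distance between each of shaker_a, shaker_b, shaker_c and mat above 0.085 m) or (z of shaker_b in the frame of hole3 between -0.076 and -0.064 m and x of shaker_b in the frame of hole3 between -0.006 and 0.006 m and y of shaker_b in the frame of hole3 between -0.006 and 0.006 m and angle between the z axis of shaker_b and the z axis of hole3, either way round below 0.08 rad and contact force between the fingers and shaker_b below 0.3 N and linear speed of shaker_b below 0.02 m/s and distance of each of shaker_a, shaker_c from where it was at the start of the episode below 0.03 m and angle between each of shaker_a, shaker_c's own z axis and vertical below 0.1 rad and horizontal distance between each of shaker_a, shaker_b, shaker_c and mat above 0.085 m) or (z of shaker_c in the frame of hole4 between -0.076 and -0.064 m and x of shaker_c in the frame of hole4 between -0.006 and 0.006 m and y of shaker_c in the frame of hole4 between -0.006 and 0.006 m and angle between the z axis of shaker_c and the z axis of hole4, either way round below 0.08 rad and contact force between the fingers and shaker_c below 0.3 N and linear speed of shaker_c below 0.02 m/s and distance of each of shaker_a, shaker_b from where it was at the start of the episode below 0.03 m and angle between each of shaker_a, shaker_b's own z axis and vertical below 0.1 rad and horizontal distance between each of shaker_a, shaker_b, shaker_c and mat above 0.085 m))), for 0.2 s.
2. the roller lever is pressed until it clicks (0.25 rad) (value of joint lever above 0.25 rad), for 0.05 s.
At the end, for the whole second after the job is handed in: The mat's shaker is in the hole of its diameter, underside 64 to 76 mm below the mouth, within 6 mm and 0.08 rad of its axis, at rest, let go; no shaker within 85 mm of the mat's centre; the other two upright (0.1 rad) within 30 mm of where they stood; lever back below 0.05 rad (((z of shaker_a in the frame of hole2 between -0.076 and -0.064 m and x of shaker_a in the frame of hole2 between -0.006 and 0.006 m and y of shaker_a in the frame of hole2 between -0.006 and 0.006 m and angle between the z axis of shaker_a and the z axis of hole2, either way round below 0.08 rad and contact force between the fingers and shaker_a below 0.3 N and linear speed of shaker_a below 0.02 m/s and distance of each of shaker_b, shaker_c from where it was at the start of the episode below 0.03 m and angle between each of shaker_b, shaker_c's own z axis and vertical below 0.1 rad and horizontal distance between each of shaker_a, shaker_b, shaker_c and mat above 0.085 m) or (z of shaker_b in the frame of hole3 between -0.076 and -0.064 m and x of shaker_b in the frame of hole3 between -0.006 and 0.006 m and y of shaker_b in the frame of hole3 between -0.006 and 0.006 m and angle between the z axis of shaker_b and the z axis of hole3, either way round below 0.08 rad and contact force between the fingers and shaker_b below 0.3 N and linear speed of shaker_b below 0.02 m/s and distance of each of shaker_a, shaker_c from where it was at the start of the episode below 0.03 m and angle between each of shaker_a, shaker_c's own z axis and vertical below 0.1 rad and horizontal distance between each of shaker_a, shaker_b, shaker_c and mat above 0.085 m) or (z of shaker_c in the frame of hole4 between -0.076 and -0.064 m and x of shaker_c in the frame of hole4 between -0.006 and 0.006 m and y of shaker_c in the frame of hole4 between -0.006 and 0.006 m and angle between the z axis of shaker_c and the z axis of hole4, either way round below 0.08 rad and contact force between the fingers and shaker_c below 0.3 N and linear speed of shaker_c below 0.02 m/s and distance of each of shaker_a, shaker_b from where it was at the start of the episode below 0.03 m and angle between each of shaker_a, shaker_b's own z axis and vertical below 0.1 rad and horizontal distance between each of shaker_a, shaker_b, shaker_c and mat above 0.085 m)) and value of joint lever below 0.05 rad); the robot touches nothing.
It fails at once if the switch lever is overtravelled (beyond 0.35 rad) (value of joint lever above 0.35 rad).
It fails at once if a bystander (tin, sugar bag, jar or can) is moved more than 30 mm (distance of any of tin, sugar1, honey, tin2 from where it was at the start of the episode above 0.03 m).
It also fails if it takes over 64 s, if anything falls off the work surface, if the arm or the gripper's body presses on something with over 40 N, if the wrist force passes 120 N, or if a joint passes its speed limit or range.

## Robot

A 6-joint arm with a two-finger parallel gripper is mounted at the origin on the work surface. World frame = base frame: x ahead of the robot, y to its left, z up, the work surface at z = 0. Lengths are in m, angles in rad, forces in N, time in s.
With the tool pointing down it reaches from about 0.375 to 0.975 m from the base axis. Payload 3.8 kg.
Tool frame: the origin (TCP) lies midway between the tips of the shut fingers; the grasp point (between the pads) lies 19 mm behind it; x points along the fingers, y is the direction in which the jaws open and shut, and the axes are right-handed (so a half turn about x gives the same grasp; the last joint's range is limited). The gripper opens to 88 mm and grips with 3 to 60 N. Pads are 18 mm wide; open, the fingers measure 123 mm over their backs; the gripper's body (75 mm by 187 mm) begins 45 mm behind the grasp point.
Start: joints at [1.207, 0.264, 1.604, -0, 1.274, -0.037], TCP at [0.217, 0.639, 0.239] pointing down, gripper open.
Joint ranges: [-2.63, 2.63], [-0.94, 2.18], [0.31, 2.57], [-1.31, 4.45], [0, 2.66], [-2.55, 2.55]. Speed limits (rad/s): [2.57, 2.57, 3.14, 3.14, 3.14, 3.14].

## Interface

Orientations are given as a rotation vector (axis times angle).
In Python, from cell import manip, inverse_kinematics, cams, order gives the robot as it stands. Calls block until the motion is done:
- manip.move_pose(position, orientation): joint-space move of the TCP to a pose.
- manip.move_linear(position, rate=0.15, rot=None): straight line of the TCP; rot=None keeps the orientation; rate is the mean speed in m/s.
- manip.set_joints(angles): joint-space move.
- manip.set_gripper(opening, force=None): finger opening in m; force is the grip in N (None keeps the last); returns when the fingers have stopped.
- manip.dwell(seconds).
- inverse_kinematics(position, orientation): joint angles nearest the present ones, or None.
- manip.state(): the state.
- cams.capture(name): name is "scene" or "top" or "wrist"; returns a dict with "image" (400x640x3 uint8, blue, green, red), "z_map" (400x640 float32, m along the optical axis (not along the pixel's ray), 0 where there is no reading), "intrinsics" (3x3 intrinsics, pixels), "k1" (the pictures are not rectified: a ray, as slopes to the right and down, at radius r is drawn at 1 + k1 r^2 times it, then the intrinsics apply), "position" and "orientation" of the camera in the world; the wrist camera has in their place "T_tool_cam" (4x4, takes a point from camera to tool coordinates, whose origin is the TCP and whose axes are the tool frame's). Camera axes: x right, y down, z forward; pixel columns grow to the right and rows downward; lengths in m; the calibration is good to about 2 mm. A picture is of the moment at which its call begins: read the wrist's pose just before it.
A pose or a line that the arm cannot do raises manip.IKError and nothing moves.
- order.close_job(): hands the job in, once; it reports no verdict.
The state is a dict: "clock": time; "joint_pos": joint angles; "joint_velocities": joint speeds; "tau": joint torques, N m; "tool_pos": TCP position; "tcp_rot": TCP orientation; "contact_force": force on the tool from outside, world axes, zero at the start; "moment": the same for the moment, N m; "gripper_width": finger opening in m.
Only numpy, scipy, OpenCV 4.12 (cv2) and the standard library are available. Lean on these libraries where they do the work, as an engineer would, in place of code of your own. Each camera call takes 0.05 s, during which the arm holds its last target. There are 200 camera calls.

## Working session

There is one attempt and no reset: what is moved stays moved. The work goes in short steps, each a Python script; the robot and the scene stay as the last script left them, time stands still between calls to the robot, and variables do not carry over. Pictures are saved under pics/ and viewed, about 8 in all and at most 12, crops included, and the job is handed in when it is done.

```bash
ls; mkdir -p pics; cat > h.py <<'E'
import numpy as np, cv2
from scipy.spatial.transform import Rotation as R
from cell import manip, inverse_kinematics, cams, order
def cap(name):
    s=manip.state(); c=cams.capture(name)
    if name=="wrist":
        T=np.eye(4);T[:3,:3]=R.from_rotvec(s["tcp_rot"]).as_matrix();T[:3,3]=s["tool_pos"]
        c["T"]=T@np.array(c["T_tool_cam"])
    else:
        T=np.eye(4);o=np.array(c["orientation"],float)
        T[:3,:3]=o if o.shape==(3,3) else R.from_rotvec(o).as_matrix();T[:3,3]=c["position"];c["T"]=T
    return c
def rays(c,uv):
    k=c["k1"]; p=cv2.undistortPoints(np.array(uv,float).reshape(-1,1,2),np.array(c["intrinsics"],float),np.array([k,0,0,0.]))[:,0]
    return np.c_[p,np.ones(len(p))]
def depthpts(c,uv):
    uv=np.array(uv).reshape(-1,2); z=c["z_map"][uv[:,1].astype(int),uv[:,0].astype(int)]
    return (rays(c,uv)*z[:,None])@c["T"][:3,:3].T+c["T"][:3,3]
def plane(c,uv,h):
    d=rays(c,uv)@c["T"][:3,:3].T; o=c["T"][:3,3]
    return o+d*((h-o[2])/d[:,2])[:,None]
def cloud(c):
    v,u=np.mgrid[:400,:640]; return depthpts(c,np.c_[u.ravel(),v.ravel()]).reshape(400,640,3)
E
python3 - <<'E'
from h import *
a=cap("top");b=cap("scene")
for c,n in((a,"top"),(b,"scene")):
    print(n,c["position"],c["orientation"],c["k1"],c["intrinsics"]); np.savez("pics/"+n+".npz",**{k:v for k,v in c.items()})
cv2.imwrite("pics/top.png",a["image"]);cv2.imwrite("pics/scene.png",b["image"])
s=manip.state();print(s)
E
```

```text
pics
top [ 0.31145738 -0.03085167  1.30321198] [-2.13008855  2.11418376 -0.18002115] -0.04375571419434584 [[375.25737586   0.         323.60147656]
 [  0.         375.25737586 196.67250103]
 [  0.           0.           1.        ]]
scene [ 1.05487891 -0.75565948  1.1089406 ] [-2.31663969 -0.69512601  0.27793657] -0.0743498056277353 [[429.28680141   0.         324.86885559]
 [  0.         429.28680141 203.11971547]
 [  0.           0.           1.        ]]
{'clock': 0.1, 'joint_pos': array([ 1.20708796e+00,  2.64655239e-01,  1.60524490e+00,  1.51702157e-05,
        1.27371199e+00, -3.69059480e-02]), 'joint_velocities': array([-0.00045755, -0.0008436 , -0.00626568,  0.00058766, -0.00169353,
       -0.00133346]), 'tau': array([ 1.06093503e-03, -5.03615320e+01, -3.58073437e+01,  7.32539361e-02,
        2.32891459e-02, -4.55915506e-05]), 'tool_pos': array([0.21645508, 0.63866539, 0.2375237 ]), 'tcp_rot': array([ 0.25492368,  1.55595456, -0.25803943]), 'contact_force': array([-0.16834699,  0.46285283,  0.59143074]), 'moment': array([-0.00703433,  0.07024792, -0.00908985]), 'gripper_width': 0.08837401371595198}
```

View pics/top.png

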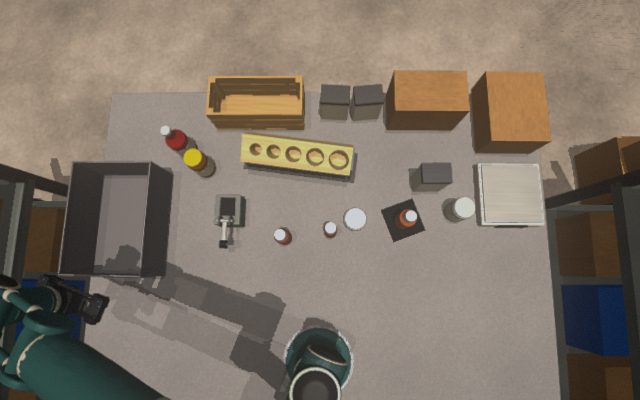

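View pics/scene.png

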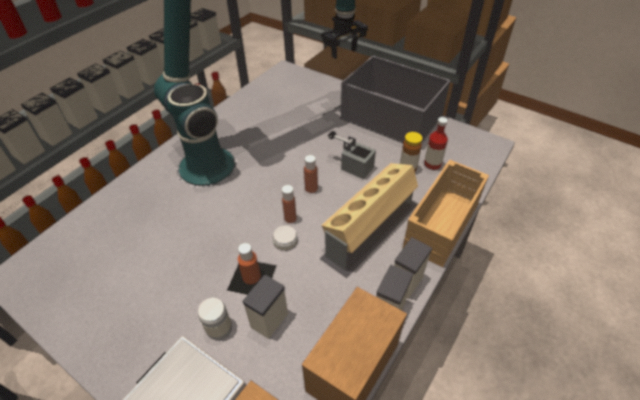

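The top view shows the mat with its shaker at (405,218), the other shakers at (283,236) and (330,229), and the tin at (355,218). The counter's roller is near (223,243), and the holes run from (256,149) for the narrowest to (339,159) for the widest. The scene view confirms this layout. A dark box (sugar bag) stands beside the mat at about (435,176) in the top view.

```bash
python3 - <<'E'
from h import *
for n in("top","scene"):
    c=dict(np.load(f"pics/{n}.npz")); P=cloud(c); 
    hsv=cv2.cvtColor(c["image"],cv2.COLOR_BGR2HSV)
    if n=="top":
        for nm,(u,v) in dict(capmat=(411,216),tin2=(462,209),tin=(355,218),sh1=(280,235),sh2=(330,228),honey=(193,158),bag=(436,172),rol=(223,243)).items():
            print(nm,P[v,u].round(3))
        # caps: white pixels height 0.13..0.16
        m=(P[...,2]>.135)&(P[...,2]<.155)&(hsv[...,1]<60)&(hsv[...,2]>140)
        k,l,st,ce=cv2.connectedComponentsWithStats(m.astype(np.uint8))
        for i in range(1,k):
            if st[i,4]>15: print("cap",ce[i],st[i],plane(c,ce[i],.145).round(3))
        m=((hsv[...,2]<60)&(abs(P[...,2])<.02)).astype(np.uint8)
        m[:190]=0;m[245:]=0;m[:,:375]=0;m[:,430:]=0
        cn=max(cv2.findContours(m,0,2)[0],key=cv2.contourArea);r=cv2.minAreaRect(cn);print("mat",r,plane(c,r[0],0))
        # rack top face
        w=P[130:180,235:360].reshape(-1,3); w=w[(w[:,2]>.14)&(w[:,2]<.2)]
        cc=w.mean(0);U,S,V=np.linalg.svd(w-cc,full_matrices=False);print("rack normal",V[2],cc,V[0])
    # wooden yellow
    cv2.imwrite(f"pics/{n}_crop.png",cv2.resize(c["image"][125:260,180:430] if n=="top" else c["image"][120:300,220:430],None,fx=3.2,fy=3.2,interpolation=cv2.INTER_CUBIC))
E
```

```text
capmat [ 0.463 -0.29   0.143]
tin2 [ 0.491 -0.463  0.109]
tin [ 0.47  -0.124  0.032]
sh1 [0.401 0.116 0.144]
sh2 [ 0.424 -0.038  0.142]
honey [0.645 0.404 0.15 ]
bag [ 0.603 -0.372  0.152]
rol [0.376 0.298 0.123]
cap [410.97 215.66] [406 210  11  12 100] [[ 0.464 -0.289  0.145]]
cap [330.03846154 227.31730769] [325 222  11  12 104] [[ 0.426 -0.038  0.145]]
cap [279.26923077 234.16346154] [274 229  12  12 104] [[0.404 0.119 0.145]]
mat ((400.1253662109375, 211.29873657226562), (12.3771333694458, 28.16081428527832), 60.524105072021484) [[ 0.49839367 -0.28418299  0.        ]]
rack normal [ 0.35353946 -0.04503131 -0.93433507] [0.66808133 0.08643661 0.15849074] [-0.1169249  -0.99313415  0.00362243]
```

View pics/top_crop.png

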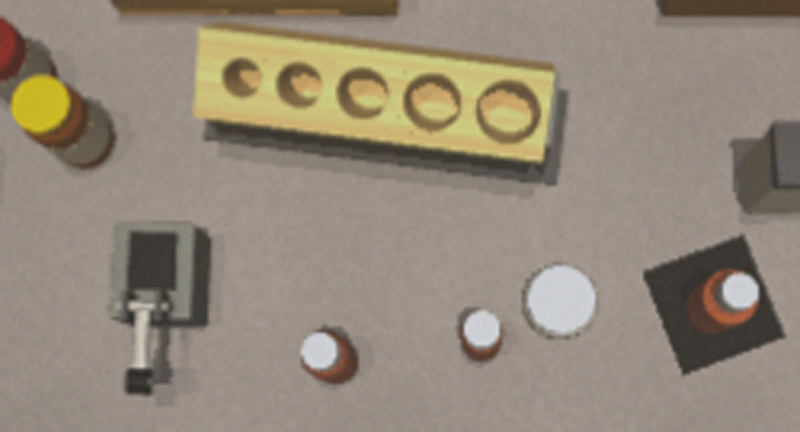

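The crop shows the five holes (crop x 242 to 508, y 76 to 110), the roller at about (138,380), and the mat's shaker with a clear white cap at (740,292). I'll check reachability next, then move to close-up views of the roller and rack.

```bash
cat >> h.py <<'E'
def rv(tx,ty):
    tx=np.array(tx,float);ty=np.array(ty,float);tx/=np.linalg.norm(tx);ty-=tx*(tx@ty);ty/=np.linalg.norm(ty)
    return R.from_matrix(np.c_[tx,ty,np.cross(tx,ty)]).as_rotvec()
def rackaxes(yR):
    yR=np.array([yR[0],yR[1],0.]);yR/=np.linalg.norm(yR);xR=np.cross(yR,[0,0,1.]);t=np.radians(25)
    return np.c_[np.cos(t)*xR+np.sin(t)*np.array([0,0,1.]),yR,-np.sin(t)*xR+np.cos(t)*np.array([0,0,1.])]
E
python3 - <<'E'
from h import *
s=manip.state();print(R.from_rotvec(s["tcp_rot"]).as_matrix().round(2))
c=cap("wrist");print(np.array(c["T_tool_cam"]).round(3),c["k1"],c["intrinsics"][0])
H=rackaxes([.117,.993]);print(H.round(3))
cm=np.array([.668,.086,.158])
for sg in(1,-1):
    for nm,p,o in(("over rack",cm+.2*H[:,2],rv(-H[:,2],sg*H[:,0])),("in h",cm+.037*H[:,2],rv(-H[:,2],sg*H[:,0])),
      ("grasp",[.464,-.289,.107],rv([0,0,-1],sg*H[:,0]*[1,1,0])),("roll",[.376,.298,.25],rv([0,0,-1],sg*np.array([1,0,0])) )):
        q=inverse_kinematics(np.array(p),o);print(sg,nm,None if q is None else np.round(q,2))
E
```

```text
[[-0.    0.32  0.95]
 [-0.    0.95 -0.32]
 [-1.   -0.   -0.  ]]
[[ 0.    -0.301  0.954 -0.146]
 [ 1.    -0.001 -0.001  0.   ]
 [ 0.001  0.954  0.301 -0.078]
 [ 0.     0.     0.     1.   ]] -0.03176694514079723 [351.13880746   0.         320.52947064]
[[ 0.9    0.117 -0.42 ]
 [-0.106  0.993  0.049]
 [ 0.423  0.     0.906]]
1 over rack [ 0.2  -0.2   1.96 -0.16  0.97  0.37]
1 in h [ 0.15  0.04  2.02 -0.18  0.68  0.39]
1 grasp [-0.6   0.14  2.01  0.    0.99 -0.49]
1 roll [ 0.62 -0.12  1.99 -0.    1.27  0.62]
-1 over rack None
-1 in h None
-1 grasp None
-1 roll [ 0.62 -0.12  1.99  0.    1.27 -2.52]
```

```bash
python3 - <<'E'
from h import *
def save(n):
    c=cap("wrist");np.savez(f"pics/{n}.npz",**c);cv2.imwrite(f"pics/{n}.png",c["image"])
H=rackaxes([.117,.993]);cm=np.array([.668,.086,.158])
manip.move_pose([.376,.30,.25],rv([0,0,-1],[1,0,0]));manip.dwell(.2);save("w_rol")
manip.move_pose(cm+.22*H[:,2]+.04*H[:,1],rv(-H[:,2],H[:,0]));manip.dwell(.2);save("w_rack")
print(manip.state()["clock"])
a=cv2.imread("pics/w_rol.png");b=cv2.imread("pics/w_rack.png")
cv2.imwrite("pics/w2.png",cv2.resize(np.hstack([a[:,90:500],b[:,90:500]]),None,fx=.95,fy=.95))
E
```

```text
3.1167
```

View pics/w2.png

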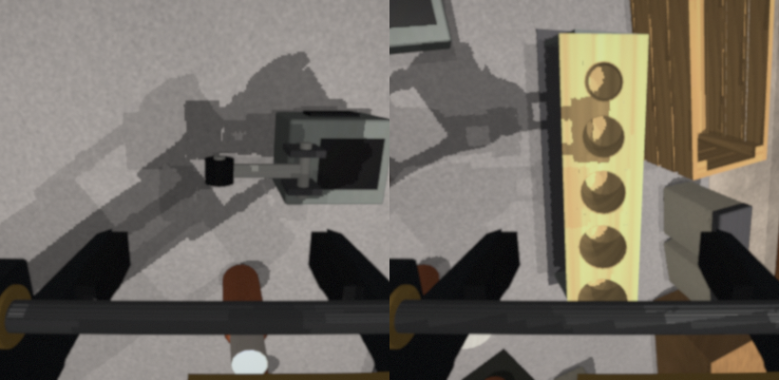

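The left half shows the roller at crop (219,171) with the lever running right to the box. The right half shows holes 1–4 in full, centred near crop x 605 and y 80/135/192/245, with hole 5 partly hidden by the gripper. I'll extract both numerically.

```bash
python3 - <<'E'
from h import *
c=dict(np.load("pics/w_rack.npz"));P=cloud(c);hsv=cv2.cvtColor(c["image"],cv2.COLOR_BGR2HSV)
H=rackaxes([.117,.993])
m=np.zeros((400,640),bool);m[40:300,270:358]=1
yel=m&(hsv[...,0]>18)&(hsv[...,0]<35)&(hsv[...,2]>170)&(P[...,2]>.13)&(P[...,2]<.185)
w=P[yel];
for _ in range(3):
    cc=w.mean(0);U,S,V=np.linalg.svd(w-cc,full_matrices=False);n=V[2]*np.sign(V[2][2]);w=w[abs((w-cc)@n)<.003]
print("plane n",n,"tilt",np.degrees(np.arccos(n[2])),"centre",cc,len(w),"resid",S[2]/len(w)**.5)
# holes
hm=(m&(((P-cc)@n)<-.006)&(c["z_map"]>0)).astype(np.uint8);hm=cv2.morphologyEx(hm,cv2.MORPH_OPEN,np.ones((3,3)))
k,l,st,ce=cv2.connectedComponentsWithStats(hm)
C=[]
for i in range(1,k):
    if 300<st[i,4]<6000 and st[i,2]<70:
        cn=max(cv2.findContours((l==i).astype(np.uint8),0,cv2.CHAIN_APPROX_NONE)[0],key=len)[:,0]
        d=rays(c,cn)@c["T"][:3,:3].T;o=c["T"][:3,3];X=o+d*(((cc-o)@n)/(d@n))[:,None]
        q=(X-cc)@H[:,:2];(x,y),r=cv2.minEnclosingCircle(q.astype(np.float32))
        A=np.c_[2*q,np.ones(len(q))];s=np.linalg.lstsq(A,(q**2).sum(1),rcond=None)[0];r2=(s[2]+s[0]**2+s[1]**2)**.5
        w3=cc+H[:,:2]@s[:2];C.append(w3);print(ce[i].round(1),"diam",2*r,2*r2,"ctr",w3.round(4))
C=np.array(C)
print(np.diff(C,axis=0).round(4)); u=C[-1]-C[0] if len(C)>1 else 0;print("row",u/np.linalg.norm(u))
c=dict(np.load("pics/w_rol.npz"));P=cloud(c)
cv2.imwrite("pics/hm.png",hm*255)
g=c["image"].max(2);m=(g<45)&(P[...,2]>.098)&(P[...,2]<.14);m[:,350:]=0;m[:140]=0;m[220:]=0
w=P[m];print("roller",len(w),w.min(0),w.max(0),w.mean(0),np.median(w,0))
vv,uu=np.nonzero(m);print(uu.min(),uu.max(),vv.min(),vv.max())
m=(P[...,2]>.095)&(P[...,2]<.15)&(g>60);m[:140]=0;m[220:]=0;m[:,360:]=0
w=P[m];b=w[:,0];print("lever",len(w),np.polyfit(w[:,0],w[:,1],1),w.min(0),w.max(0))
E
```

```text
plane n [-0.419069    0.05426991  0.90633104] tilt 24.996847906129844 centre [0.6665928  0.12148475 0.15714262] 13403 resid 0.0007622032686952448
[315.   85.6] diam 0.039140138775110245 0.037835704317432106 ctr [0.6752 0.204  0.1566]
[314.6 142.6] diam 0.04483041912317276 0.043314341834452465 ctr [0.668  0.1477 0.1564]
[314.4 200.8] diam 0.050504401326179504 0.04851762318874969 ctr [0.6601 0.0846 0.1561]
[355.2 262.2] diam 0.10873769223690033 0.06542027057856287 ctr [0.6926 0.0109 0.1752]
[272.1 260.8] diam 0.10661659389734268 0.06516887946734137 ctr [0.6029 0.0207 0.1331]
[314.  258.1] diam 0.056407563388347626 0.05386792854784008 ctr [0.6513 0.016  0.1558]
[[-0.0072 -0.0563 -0.0003]
 [-0.0079 -0.0631 -0.0002]
 [ 0.0325 -0.0737  0.0191]
 [-0.0897  0.0098 -0.0421]
 [ 0.0484 -0.0046  0.0227]]
row [-0.12608999 -0.99200965 -0.00426365]
roller 809 [0.36399685 0.29224133 0.10132033] [0.38821673 0.31459443 0.12430936] [0.37606028 0.30481569 0.11981018] [0.37577518 0.30506796 0.12079206]
306 335 164 195
lever 457 [-0.22363861  0.39345311] [0.36315935 0.29204989 0.09960676] [0.40851592 0.31648883 0.12408814]
```

The plane tilt (25.0°), mouth height (0.156 m) and hole sizes all match the spec. Next I look at the mat's shaker.

```bash
cat >> h.py <<'E'
H=rackaxes([.1259,.992]); HC={2:np.array([.668,.1477,.1563]),3:np.array([.6601,.0846,.1560]),4:np.array([.6513,.016,.1558])}
DOWN=rv([0,0,-1],H[:,0]*[1,1,0])
E
python3 - <<'E'
from h import *
manip.move_pose([.464,-.275,.26],DOWN);manip.dwell(.2)
c=cap("wrist");np.savez("pics/w_mat.npz",**c);cv2.imwrite("pics/w_mat.png",c["image"])
P=cloud(c);hsv=cv2.cvtColor(c["image"],cv2.COLOR_BGR2HSV)
m=((P[...,2]>.138)&(P[...,2]<.155)&(hsv[...,1]<70)&(hsv[...,2]>120)).astype(np.uint8)
cn=max(cv2.findContours(m,0,cv2.CHAIN_APPROX_NONE)[0],key=cv2.contourArea)[:,0]
X=plane(c,cn,.145);(x,y),r=cv2.minEnclosingCircle(X[:,:2].astype(np.float32));print("cap",x,y,2*r,len(cn), "z",np.median(P[m>0][:,2]))
b=((P[...,2]>.03)&(P[...,2]<.095)&(hsv[...,1]>100)&(hsv[...,0]<18))
print("body",b.sum(),[ (z,np.ptp(P[b&(abs(P[...,2]-z)<.005)]@H[:,0]).round(4)) for z in(.05,.065,.08,.09) if (b&(abs(P[...,2]-z)<.005)).any()])
dk=((abs(P[...,2])<.01)&(hsv[...,2]<60)).astype(np.uint8)
cn=max(cv2.findContours(dk,0,cv2.CHAIN_APPROX_NONE)[0],key=cv2.contourArea)[:,0];print("mat",cv2.minAreaRect(plane(c,cn,0)[:,:2].astype(np.float32)))
print(manip.state()["clock"])
E
```

```text
cap 0.4665583074092865 -0.2874917685985565 0.03506988659501076 117 z 0.14457542831303108
body 3796 [(0.05, np.float64(0.3413)), (0.065, np.float64(0.3398)), (0.08, np.float64(0.0471)), (0.09, np.float64(0.0484))]
mat ((0.47134119272232056, -0.2893889248371124), (0.12008040398359299, 0.119034044444561), 20.381418228149414)
4.975
```

View pics/w_mat.png

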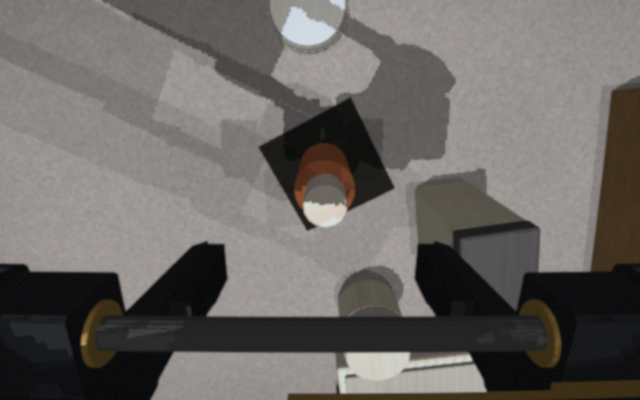

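The picture shows the mat shaker's cap at (325,205), with its body directly above it in the image and clear of the can and bag. The body looks about 48–50 mm, which points to shaker_b. I'll confirm by gauging it gently with the fingers, then grip the cap.

```bash
python3 - <<'E'
from h import *
p=np.array([.4666,-.2875,.16])
manip.move_linear(p,.2)
manip.move_linear(p*[1,1,0]+[0,0,.091],.12)
print("before",manip.state()["contact_force"].round(2))
manip.set_gripper(.03,3);w=manip.state()["gripper_width"];print("gauge",w)
manip.set_gripper(.070)
manip.move_linear(p*[1,1,0]+[0,0,.108],.1)
manip.set_gripper(.02,45);s=manip.state();print("cap",s["gripper_width"],s["contact_force"].round(2))
manip.move_linear(p*[1,1,0]+[0,0,.29],.15);manip.dwell(.2)
s=manip.state();print(s["gripper_width"],s["contact_force"].round(2),s["clock"])
E
```

```text
before [-0.33 -0.06 -0.51]
gauge 0.05553654635701992
cap 0.03478989937689814 [ 0.25 -1.04 -1.58]
0.03476582389446261 [-0.1   0.08 -2.02] 9.85
```

The finger gauge reads 55.5 mm, which disagrees with the rough depth-slice figure of 48 mm. I'll settle it with silhouette widths in the mat view and a new picture of the held shaker.

```bash
python3 - <<'E'
from h import *
c=dict(np.load("pics/w_mat.npz"))
def widths(c,tag,u0=230,u1=420,v0=100,v1=300):
    hsv=cv2.cvtColor(c["image"],cv2.COLOR_BGR2HSV)
    m=((hsv[...,1]>90)&((hsv[...,0]<18)|(hsv[...,0]>170)));m[:,:u0]=0;m[:,u1:]=0;m[:v0]=0;m[v1:]=0
    for v in range(v0,v1,6):
        u=np.nonzero(m[v])[0]
        if len(u)>15:
            z=np.median(c["z_map"][v,u]);r=rays(c,[[u[0]-.5,v],[u[-1]+.5,v]]);print(tag,v,u[0],u[-1],"z",round(float(z),3),"mm",((r[1,0]-r[0,0])*z*1000).round(1))
widths(c,"mat")
# scene image: compare bodies of the three
s=dict(np.load("pics/scene.npz"));P=cloud(s);hsv=cv2.cvtColor(s["image"],cv2.COLOR_BGR2HSV)
for nm,(x,y) in dict(mat=(.4666,-.2875),s2=(.426,-.038),s1=(.404,.119)).items():
    m=(np.hypot(P[...,0]-x,P[...,1]-y)<.045)&(P[...,2]>.03)&(P[...,2]<.085)&(hsv[...,1]>90)
    d=np.array([x,y])-s["T"][:2,3];d/=np.linalg.norm(d);t=P[m][:,:2]@[-d[1],d[0]];print(nm,m.sum(),(np.percentile(t,99)-np.percentile(t,1)).round(4))
c=cap("wrist");np.savez("pics/w_held.npz",**c);cv2.imwrite("pics/w_held.png",c["image"])
widths(c,"held",230,420,60,340)
E
```

```text
mat 148 307 340 z 0.379 mm 36.7
mat 154 302 345 z 0.349 mm 43.7
mat 160 300 347 z 0.322 mm 44.0
mat 166 299 349 z 0.312 mm 45.3
mat 172 297 351 z 0.311 mm 48.7
mat 178 295 353 z 0.313 mm 52.7
mat 184 294 355 z 0.315 mm 55.7
mat 190 293 355 z 0.317 mm 56.9
mat 196 294 354 z 0.32 mm 55.6
mat 204 0.0539
s2 121 0.0341
s1 132 0.0392
held 162 302 339 z 0.245 mm 26.6
held 168 294 348 z 0.232 mm 36.3
held 174 289 352 z 0.215 mm 39.3
held 180 287 355 z 0.203 mm 39.9
held 186 285 357 z 0.191 mm 39.6
held 192 283 358 z 0.181 mm 39.1
held 198 281 360 z 0.17 mm 38.8
held 204 279 362 z 0.164 mm 39.3
held 210 277 364 z 0.163 mm 40.8
held 216 275 366 z 0.162 mm 42.4
held 222 272 369 z 0.161 mm 44.9
held 228 270 371 z 0.161 mm 46.8
held 234 268 373 z 0.162 mm 49.1
held 240 267 374 z 0.164 mm 50.4
```

View pics/w_held.png

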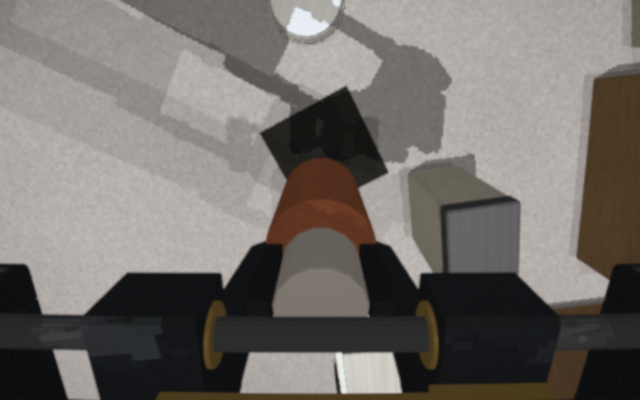

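All three measures now agree on 56 mm: the gauge read 55.5 mm, the mat silhouette 56.9 mm and the scene view widest of the three. The shaker is shaker_c and goes in hole 4. The picture shows it held straight, with body edges at columns 267–374. Next I measure its offset in the hand and compute the insertion pose.

```bash
python3 - <<'E'
from h import *
from scipy.optimize import least_squares
c=dict(np.load("pics/w_held.npz"));hsv=cv2.cvtColor(c["image"],cv2.COLOR_BGR2HSV)
m=((hsv[...,1]>90)&((hsv[...,0]<18)|(hsv[...,0]>170)));m[:,:230]=0;m[:,420:]=0;m[:100]=0;m[250:]=0
m=cv2.erode(m.astype(np.uint8),np.ones((5,5)))>0
v,u=np.nonzero(m);X=rays(c,np.c_[u,v])*c["z_map"][v,u][:,None];T=c["T_tool_cam"];X=X@T[:3,:3].T+T[:3,3]
X=X[(X[:,0]>.014)&(X[:,0]<.1)];print(len(X),X.min(0),X.max(0))
f=lambda p:np.hypot(X[:,1]-p[0]-p[2]*X[:,0],X[:,2]-p[1]-p[3]*X[:,0])-.028
r=least_squares(f,[0,0,0,0],loss="soft_l1",f_scale=.001);print("y0,z0,ty,tz",r.x.round(4),"rms",np.std(f(r.x)))
O=rv(-H[:,2],H[:,0])
for d in(.14,.05,.02,0,-.03,-.07):
    p=HC[4]+H[:,2]*(d+.108);q=inverse_kinematics(p,O);print(d,p.round(3),None if q is None else q.round(2))
E
```

```text
2398 [ 0.01400136 -0.0203302  -0.02778609] [ 0.09999913  0.02242379 -0.01637878]
y0,z0,ty,tz [ 0.0003  0.0006  0.0007 -0.0004] rms 0.00018529194420372573
0.14 [0.547 0.029 0.381] [ 0.06 -0.31  1.97 -0.09  1.06  0.21]
0.05 [0.585 0.024 0.299] [ 0.04 -0.2   2.03 -0.09  0.88  0.21]
0.02 [0.598 0.023 0.272] [ 0.04 -0.16  2.05 -0.09  0.83  0.21]
0 [0.606 0.022 0.254] [ 0.03 -0.13  2.05 -0.09  0.79  0.21]
-0.03 [0.619 0.02  0.226] [ 0.03 -0.08  2.06 -0.1   0.73  0.21]
-0.07 [0.635 0.018 0.19 ] [ 0.02 -0.01  2.07 -0.1   0.66  0.22]
```

```bash
cat >> h.py <<'E'
O=rv(-H[:,2],H[:,0]); OFF=np.array([-.0004,.00056])
def tcp(x,y,d): return HC[4]+H[:,0]*(x+OFF[0])+H[:,1]*(y+OFF[1])+H[:,2]*(d+.108)
def F(): return manip.state()["contact_force"]@H
E
python3 - <<'E'
from h import *
manip.move_pose(tcp(0,0,.14),O); manip.move_linear(tcp(0,0,.012),.12,O); manip.dwell(.4)
F0=F();s=manip.state();print("F0",F0.round(2),"err",((np.array(s["tool_pos"])-tcp(0,0,.012))@H*1000).round(2),s["clock"])
done=False
cand=[(0,0)]+[(r*np.cos(a),r*np.sin(a)) for r,k in((.0013,6),(.0026,10)) for a in np.arange(k)*2*np.pi/k]
for x,y in cand:
    manip.move_linear(tcp(x,y,.004),.05); blocked=False
    for d in np.arange(.003,-.0071,-.001):
        manip.move_linear(tcp(x,y,d),.03); f=F()-F0
        if f[2]>5 or np.hypot(*f[:2])>8: blocked=True;break
    s=manip.state();print("try",np.round([x*1e3,y*1e3,d*1e3],1),f.round(1),round(s["clock"],2))
    if not blocked: done=True;break
    if s["clock"]>30: break
print(done, F()-F0)
E
```

```text
F0 [-0.83 -0.63 -2.12] err [0.21 0.05 0.35] 12.7917
try [ 0.  0. -1.] [-1.9 -1.   8.6] 14.35
try [ 1.3  0.  -1. ] [-2.5 -1.8 10.3] 15.85
try [0.7 1.1 0. ] [-1.5 -0.   5.2] 17.1
try [-0.6  1.1  0. ] [-0.7 -0.7  5.9] 18.35
try [-1.3  0.  -1. ] [-1.9 -1.5 10.7] 19.85
try [-0.7 -1.1 -7. ] [ 0.3  0.6 -0. ] 22.85
True [ 0.31097887  0.56836563 -0.02111917]
```

The foot has entered the hole at an offset of (−0.7, −1.1) mm. Next I push it home, yielding to side forces.

```bash
python3 - <<'E'
from h import *
F0=np.array([-.83,-.63,-2.12]);x,y=-.00065,-.00113;d=-.007
while d>-.074:
    d-=.003 if d>-.064 else .001
    manip.move_linear(tcp(x,y,d),.04);f=F()-F0
    x+=np.clip(f[0]*5e-5,-.0003,.0003);y+=np.clip(f[1]*5e-5,-.0003,.0003)
    s=manip.state();print(round(d*1e3),f.round(1),np.round([x*1e3,y*1e3],2),round(s["clock"],1))
    if f[2]>12 or s["clock"]>42: break
E
```

```text
-10 [ 1.3  0.4 -0.1] [-0.58 -1.11] 23.1
-13 [ 1.6  0.4 -0.4] [-0.5  -1.09] 23.4
-16 [ 0.2  0.4 -0. ] [-0.49 -1.07] 23.6
-19 [ 0.4  0.2 -0.2] [-0.47 -1.06] 23.9
-22 [ 0.9 -0.5 -0.9] [-0.43 -1.09] 24.1
-25 [-0.2 -0.1  0.2] [-0.43 -1.09] 24.4
-28 [ 1.2 -0.4  0.1] [-0.38 -1.11] 24.6
-31 [ 1.3 -0.2 -0.2] [-0.31 -1.12] 24.9
-34 [ 0.3  0.1 -0.8] [-0.29 -1.12] 25.1
-37 [0.4 0.  0.2] [-0.27 -1.12] 25.4
-40 [ 1.3 -0.3 -0.4] [-0.2  -1.13] 25.6
-43 [ 0.  -0.6 -1.5] [-0.2  -1.16] 25.9
-46 [-0.   0.6  0.7] [-0.2  -1.13] 26.1
-49 [-0.2 -0.4  0.1] [-0.22 -1.15] 26.4
-52 [ 0.1 -0.6 -1.7] [-0.21 -1.18] 26.6
-55 [1.  0.2 0.6] [-0.16 -1.17] 26.9
-58 [ 0.3  0.2 -1.1] [-0.14 -1.16] 27.1
-61 [ 0.2 -0.1  0.3] [-0.13 -1.16] 27.4
-64 [ 0.8  0.2 -0.4] [-0.09 -1.15] 27.6
-65 [ 1.3 -0.8  0.6] [-0.02 -1.19] 27.9
-66 [1.2 0.7 0.7] [ 0.03 -1.16] 28.1
-67 [ 0.8  0.7 -0.3] [ 0.07 -1.12] 28.4
-68 [ 1.5  0.  -0.2] [ 0.15 -1.12] 28.6
-69 [ 0.9 -0.7  0.8] [ 0.19 -1.15] 28.9
-70 [-1.7 -1.2  9.6] [ 0.1  -1.21] 29.1
-71 [-4.2 -0.9 15.7] [-0.11 -1.26] 29.4
```

The shaker is seated: force rises at −70 mm, which matches the hole's depth. I'll relieve the pressure, release, retreat and look.

```bash
python3 - <<'E'
from h import *
manip.move_linear(tcp(0,-.0012,-.070),.04)
manip.set_gripper(.07);manip.dwell(.2)
manip.move_linear(tcp(0,-.0012,.05),.12)
c=cap("wrist");np.savez("pics/w_in.npz",**c);cv2.imwrite("pics/w_in.png",c["image"])
P=cloud(c);hsv=cv2.cvtColor(c["image"],cv2.COLOR_BGR2HSV)
q=(P-HC[4])@H
m=(np.hypot(q[...,0],q[...,1])<.03)&(q[...,2]>.06)&(q[...,2]<.09)&(hsv[...,1]<90)
cn=max(cv2.findContours(m.astype(np.uint8),0,cv2.CHAIN_APPROX_NONE)[0],key=cv2.contourArea)[:,0]
top=q[m];t=top[top[:,2]>top[:,2].max()-.004];print("cap top above mouth (want .075)",np.median(t[:,2]),"centre",(t[:,:2].min(0)+t[:,:2].max(0))/2,np.ptp(t[:,:2],axis=0))
print(manip.state()["clock"],manip.state()["gripper_width"])
E
```

```text
cap top above mouth (want .075) 0.07554617222327686 centre [-0.00116545 -0.00151704] [0.03516625 0.03521308]
31.6667 0.07030882279745035
```

View pics/w_in.png

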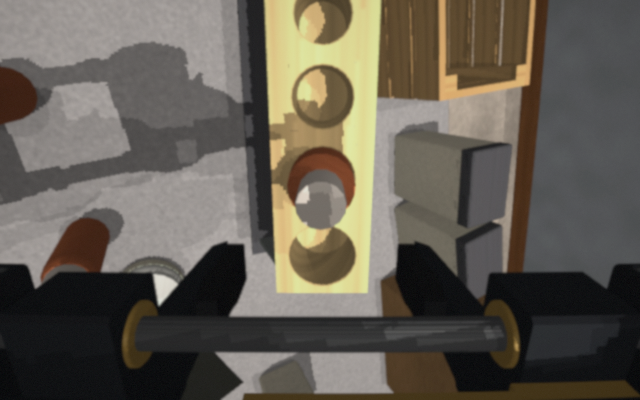

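The picture shows the shaker standing square in hole 4, with its cap at (320,198), hole 5 at (322,255) and hole 3 at (322,95). The cap top is 75.5 mm above the mouth (75 expected), so it's fully home. Next is the roller.

```bash
python3 - <<'E'
from h import *
L=np.array([.976,-.218,0]);p=np.array([.376,.303,0])-.004*L;o=rv([0,0,-1],L)
manip.move_linear(tcp(0,-.0012,.13),.2)
manip.set_gripper(0,10)
manip.move_pose(p+[0,0,.17],o);manip.move_linear(p+[0,0,.130],.1);manip.dwell(.4)
f0=np.mean([(manip.dwell(.05),manip.state()["contact_force"][2])[1] for _ in range(5)])
print("f0",f0,manip.state()["gripper_width"],manip.state()["clock"])
for z in list(np.arange(.126,.106,-.003))+[.105,.104,.103,.102,.1012]:
    manip.move_linear(p+[0,0,z],.03)
    manip.dwell(.15);s=manip.state();f=s["contact_force"][2]-f0
    print(round(z,4),s["tool_pos"].round(4)[2],round(f,2),round(s["clock"],1))
    if f>5.9: break
E
```

```text
f0 -0.38950023182345594 0.0005800583792143531 35.9083
0.126 0.1259 0.08 36.3
0.123 0.1232 1.46 36.7
0.12 0.1201 1.98 37.1
0.117 0.1171 3.28 37.5
0.114 0.1141 3.67 37.9
0.111 0.1111 2.91 38.3
0.108 0.1081 5.0 38.7
0.105 0.1052 5.62 39.1
0.104 0.1042 5.04 39.5
0.103 0.1032 4.78 39.9
0.102 0.1023 6.09 40.3
```

```bash
python3 - <<'E'
from h import *
f=[(manip.dwell(.05),manip.state()["contact_force"][2])[1] for _ in range(16)]
print("mean f",np.mean(f)+.39,np.std(f)/4,manip.state()["tool_pos"])
c=cap("wrist");np.savez("pics/w_press.npz",**c);cv2.imwrite("pics/w_press.png",c["image"])
P=cloud(c);L=np.array([.976,-.218,0]);W=np.array([.218,.976,0]);q=P-np.array([.376,.303,0])
a=q@L;b=q@W;m=(abs(b)<.006)&(a>.02)&(a<.06)&(P[...,2]>.08)&(P[...,2]<.14)
print("press lever line",m.sum(),np.polyfit(a[m],P[m][:,2],1) if m.sum()>5 else None)
c=dict(np.load("pics/w_rol.npz"));P=cloud(c);q=P-np.array([.376,.303,0]);a=q@L;b=q@W;m=(abs(b)<.006)&(a>.02)&(a<.06)&(P[...,2]>.08)&(P[...,2]<.14)
print("rest lever line",m.sum(),np.polyfit(a[m],P[m][:,2],1))
E
```

```text
mean f 5.701266487035229 0.161314558381542 [0.37254679 0.30398746 0.10229392]
press lever line 465 [0.28312808 0.09112869]
rest lever line 152 [-0.00321987  0.11268293]
```

Three independent checks put the lever past the click at 0.25 rad and short of 0.35 rad. The slope seen by camera gives 0.28 rad, the travel 0.28 rad and the mean force of 5.7 N about 0.31 rad. I'll release it, check the lever and the other items, and hand in.

```bash
python3 - <<'E'
from h import *
p=np.array(manip.state()["tool_pos"]);p[2]=.25
manip.move_linear(p,.12);manip.dwell(.3)
c=cap("wrist");P=cloud(c);L=np.array([.976,-.218,0]);W=np.array([.218,.976,0]);q=P-np.array([.376,.303,0]);a=q@L;b=q@W
m=(abs(b)<.006)&(a>.02)&(a<.06)&(P[...,2]>.08)&(P[...,2]<.14);print("lever line",m.sum(),np.polyfit(a[m],P[m][:,2],1))
manip.move_pose([.217,.639,.239],rv([0,0,-1],[.32,.95,0]));manip.dwell(.3)
c=cap("top");cv2.imwrite("pics/top_end.png",c["image"][90:290,150:550]);P=cloud(c);hsv=cv2.cvtColor(c["image"],cv2.COLOR_BGR2HSV)
m=(P[...,2]>.135)&(P[...,2]<.155)&(hsv[...,1]<60)&(hsv[...,2]>140)
k,l,st,ce=cv2.connectedComponentsWithStats(m.astype(np.uint8))
for i in range(1,k):
    if st[i,4]>60: print("cap",plane(c,ce[i],.145).round(3))
q=(P-HC[4])@H;m=(np.hypot(q[...,0],q[...,1])<.02)&(q[...,2]>.06);print("filed cap height/xy",np.median(q[m],0).round(4),m.sum())
s=manip.state();print(s["clock"],s["contact_force"].round(2))
order.close_job()
E
```

```text
lever line 161 [-0.00193424  0.1125962 ]
cap [[ 0.426 -0.038  0.145]]
cap [[0.404 0.119 0.145]]
filed cap height/xy [-0.0004 -0.0035  0.0756] 113
44.6583 [-0.31  0.23 -0.61]
the job is handed in; nothing more can be done
```

View pics/top_end.png

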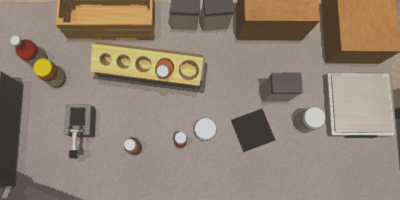

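The mat's shaker is filed fully home in its hole and counted in, and I handed the job in at 44.7 s of the 64 s limit. The hand-in reports no verdict.

**Which shaker:** it is shaker_c, 56 mm, so it went into hole 4. A first rough depth reading gave 48 mm. The finger gauge (55.5 mm) and the outline width (56.9 mm) overruled it.

**Filing:** I gripped it by the cap. The first five tries met the rim of the hole. The sixth went in about 1.3 mm from where I had measured the centre, and it met the bottom at −70 mm. After letting go, the cap top stood 75.5 mm above the mouth (75 expected). The last top view still showed 75.6 mm. That view put the cap 3.5 mm to one side along the row, while the closer wrist view put it 1.5 mm off. I put the difference down to the top camera's coarse view and calibration. Both are within the 6 mm limit.

**Counting:** I pressed the lever to about 0.28 rad by both travel and camera slope. The mean force of 5.7 N suggests about 0.31 rad; either way it is past the click and short of overtravel. The lever sprang back to about 0 rad.

**Everything else:** the other two shakers stand exactly where they were measured at the start, and the mat is empty. The bystanders look unmoved in the last top view, though I did not measure them again. The arm is parked clear of everything.

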